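# Find the hidden release notch by touch and spring the drawer

## Robot

A 6-joint arm with a two-finger parallel gripper is mounted at the origin on a cart in front of the work surface, level with it; the furniture and walls round the work are solid. World frame = base frame: x ahead of the robot, y to its left, z up, the work surface at z = 0. Lengths are in m, angles in degrees, forces in N, time in s.
With the tool pointing down it reaches from about 0.4 to 0.825 m from the base axis. Payload 7 kg.
Tool frame: the origin (TCP) lies at the very end of the fingers, on their centre line; the grasp point (between the pads) lies 19 mm behind it; z points along the fingers, y is the direction in which the jaws open and shut (so a half turn about z gives the same grasp; the last joint's range is limited). The gripper opens to 88 mm and grips with 3 to 60 N. Pads are 19 mm wide; open, the fingers measure 130 mm over their backs; the gripper's body (78 mm by 193 mm) begins 47 mm behind the grasp point.
Start: joints at [89.043, 20.546, 0.682, 0, -70.136, -16.507], TCP at [0.203, 0.644, 0.227] pointing down, gripper open.
Joint ranges: [-176.03, 176.03], [-82.01, 121.73], [-58.28, 71.71], [-173.87, 95.51], [-174.79, -0.11], [-173.66, 173.66]. Speed limits (degrees/s): [136.94, 136.94, 172.46, 180, 180, 180].

## Interface

Orientations are given as [roll, pitch, yaw] about the fixed x, y, z axes, in that order (R = Rz(yaw) Ry(pitch) Rx(roll)).
In Python, from plant import ctrl gives the robot as it stands.
- The arm moves only by the tool move_arm, never from a script. Its argument "increments" is a list of rows, each a list of 2 entries, a list of its own where there are three numbers: the shift along the world's x, y, z in mm, then the turn about the world's z in rad. A call has exactly 8 rows; each row shifts and turns the pose as measured when the row begins; what a row does not reach is not made up. A row lasts 1/10 s, in which the tool goes at most 50 mm and 8.59 degrees, less where a joint would pass 70% of its speed; a pose out of reach is approached as far as the arm can. A call with a gripper value outside its range is refused whole. "jaw" is the gripper command: -1 is shut, 1 is fully open, values between are in proportion, set as the call begins (left out, the last holds). The fingers move at their own pace and stop on an object; the grip force is fixed at half the most. Time passes only in rows, so rows that do not move let the fingers close, or fill a call up. It gives the time, the measured TCP pose, the force and the opening at its end, in the units of the state.
- ctrl.get_obs(): the state, without advancing time (a new reading comes with each control period).
- ctrl.snapshot(name): name is "scene" or "top" or "wrist"; returns a dict with "color" (400x640x3 uint8, red, green, blue), "fx", "fy", "cx", "cy" (pixels), "D" ([k1, k2, p1, p2, k3] as OpenCV has them; the pictures are not rectified), "R" (3x3) and "t" (3): a world point X has camera coordinates R X + t. Camera axes: x right, y down, z forward; pixel columns grow to the right and rows downward; lengths in m; the calibration is good to about 2 mm. A picture is of the moment at which its call begins. There is no depth.
- ctrl.close_job(): hands the job in, once; it reports no verdict.
The state is a dict: "clock": time; "joint_pos": joint angles; "qvel": joint speeds; "tau": joint torques, N m; "tool_pos": TCP position; "orientation": TCP orientation; "force": force on the tool from outside, world axes, zero at the start; "moment": the same for the moment, N m; "opening": finger opening in m.
Only numpy, scipy, OpenCV 4.12 (cv2) and the standard library are available. Lean on these libraries where they do the work, as an engineer would, in place of code of your own. Each camera call takes 0.05 s, during which the arm holds its last target.

## Task

The drawer of the small wooden case is locked; its release key lies sunk in a notch somewhere along the sprung metal strip on the case's top front edge. Start at either end of the strip and stroke along it with a fingertip, pressing it down a little, until the finger drops into the notch; then press the key inside gently all the way down, so that the drawer jumps out, and take the hand away. Nothing is to be picked up, and the loose things on and around the case stay where they are.

Things in the scene. Friction and masses are not known exactly. Their poses are not given: they have to be found in the camera images.
- drawer_case: low wooden drawer case fixed on the pale model base plate, 7 mm above the bench top, 266 mm wide (its y), 126 mm deep (its x), deck 84 mm high; origin at the centre of its underside, +x to its back, +y to its left end seen from the robot, z up. A metal strip lies in a channel along its top front edge, parallel to its y, middle 32 mm in front of the origin. A dark block 66 mm long covers each end of the strip
- strip_mid (a point): point on the case's middle plane, on the strip's centre line at its top (not the notch's place), 90 mm above the case's underside. The strip is 43 mm deep and stands 6 mm above the deck behind and the fascia in front; 132 mm of it is bare; the end blocks stand 8 mm above it. Axes as the case's
- strip_left (a point): left (+y) end of the bare strip, on its centre line at its top, at the end block, 66 mm from strip_mid. Fixed to the case
- strip_right (a point): right (-y) end of the bare strip, on its centre line at its top, at the end block, 66 mm from strip_mid. Fixed to the case
- feel_strip (a joint): how far the whole sprung strip is pressed down: 0 at rest, 0.004 m at its stop; about 1.5 N starts it and 1.2 N more for each mm; it springs back up when let go or when the finger is wholly in the notch
- release_key (a joint): how far the key is pressed down: 0 up, 0.008 m at its stop; it takes about 5 N and stays where it is pushed. It shows only on the floor of the notch, 9 mm below the strip's top. The notch, of the same metal, is 54 mm wide along y and runs right across the strip; its middle lies up to 27 mm left or right of strip_mid, new in each run, and does not shift when stroked
- case_drawer (a joint): how far the drawer below has come out towards the robot: 0 shut and locked, 0.028 m when the key is fully down; the key drives it, 3.5 mm for each mm of its own
- weight_a: ground steel weight 30x50x31 mm, loose on the rear deck of the case, to be left alone; origin at the centre of its underside
- eraser: eraser in a sleeve, 20x46x12 mm, loose on the rear deck of the case, to be left alone; origin at the centre of its underside
- glue_bottle: small glue bottle 34 mm across and 92 mm high, standing to the left of the case, to be left alone; origin at the centre of its underside
- marker_red: felt marker, 18 mm thick and 139 mm long, lying on the bench, to be left alone; origin at the centre of its underside
- house_block: small pale model house 34x40x44 mm, standing to the left of the case, to be left alone; origin at the centre of its underside

How it is judged:
By the outcome, as a careful person would: the job done as asked, in the order asked, and still so for the second after the job is handed in, with the robot touching nothing.
It also fails if it takes over 48 s, if anything falls off the work surface, if the arm or the gripper's body presses on something with over 40 N, if the wrist force passes 120 N, or if a joint passes its speed limit or range.

## Working session

There is one attempt and no reset: what is moved stays moved. The work goes in short steps, Python scripts to look and compute and a tool call to move; the robot and the scene stay as the last step left them, time stands still between calls to the robot, and variables do not carry over. Pictures are saved under pics/ and viewed, and the job is handed in when it is done.

Besides the shell and the picture viewer there is one more tool, called after "Call:" by a JSON object that holds its "method" and its "body". move_arm: Moves the arm, as the interface text tells. Its arguments: {"type":"object","properties":{"increments":{"type":"array","items":{"type":"array"}},"jaw":{"type":"number"}},"required":["increments"]}

```bash
ls; mkdir -p pics; python3 - <<'E'
from plant import ctrl
import cv2
for n in ("scene","top","wrist"):
    s=ctrl.snapshot(n); cv2.imwrite(f"pics/{n}0.png",s["color"][:,:,::-1])
    import numpy as np
    print(n,s["fx"],s["cx"],s["cy"],s["D"],np.round(s["R"],3).tolist(),np.round(s["t"],3))
print(ctrl.get_obs())
E
```

```text
pics
scene 423.24733084174824 325.3978461856098 199.78465635717248 [-0.07399948  0.          0.          0.          0.        ] [[0.845, -0.535, 0.017], [-0.403, -0.657, -0.637], [0.352, 0.532, -0.77]] [-0.269  0.528  0.647]
top 482.28831028370615 318.0254250891448 209.00473080112704 [-0.01859291  0.          0.          0.          0.        ] [[0.018, -1.0, -0.014], [-0.997, -0.017, -0.069], [0.069, 0.015, -0.997]] [0.36  0.575 1.065]
wrist 359.26140272453523 326.55530959105823 202.31247102327245 [-0.05662259  0.          0.          0.          0.        ] [[-0.3, -0.954, 0.001], [-0.923, 0.291, 0.25], [-0.239, 0.074, -0.968]] [ 0.674 -0.032  0.39 ]
{'clock': 0.15, 'joint_pos': array([ 8.90435253e+01,  2.05816730e+01,  6.48427112e-01, -1.53573095e-02,
       -7.01346217e+01, -1.65067391e+01]), 'qvel': array([-0.10001527, -0.14480372,  0.0834111 ,  0.07364099, -0.03647942,
        0.0566071 ]), 'tau': array([-9.60930956e-04, -5.83274102e+01,  2.93288487e+01,  7.00126648e+00,
        8.80331470e-03, -1.08301563e-04]), 'tool_pos': array([0.20247573, 0.64355819, 0.22585917]), 'orientation': array([ 1.79930827e+02, -5.44100860e-03, -1.74684378e+01]), 'force': array([ 0.31592148,  0.20683776, -0.64828418]), 'moment': array([-0.01671892, -0.07001699,  0.03219818]), 'opening': 0.08773932551242865}
```

View pics/scene0.png

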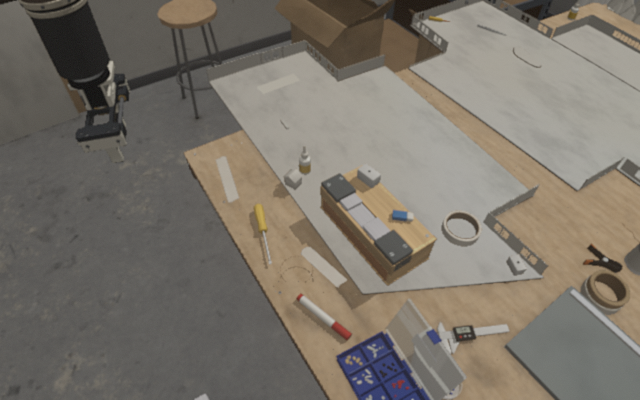

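View pics/top0.png

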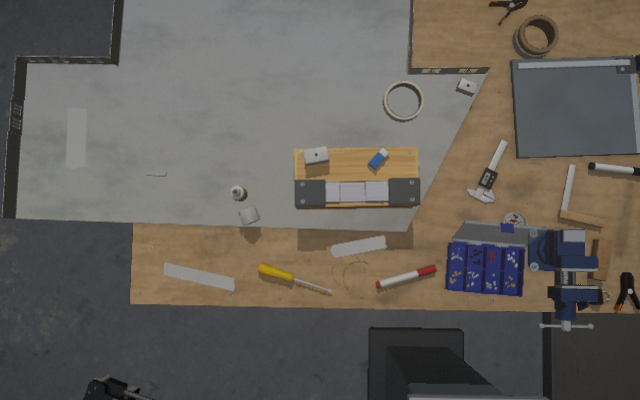

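View pics/wrist0.png

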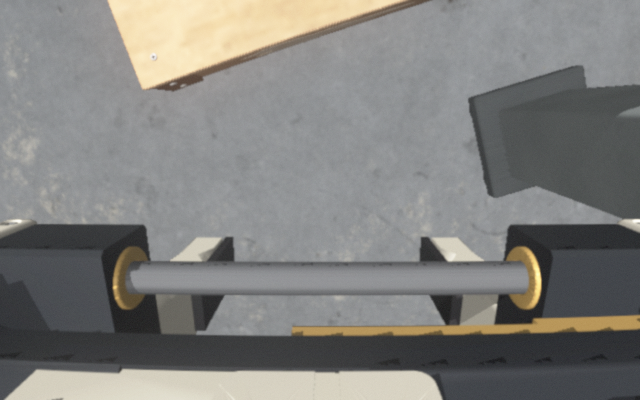

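```bash
cat > h.py <<'E'
import numpy as np,cv2
from plant import ctrl
def ray(s,uv):
    K=np.array([[s["fx"],0,s["cx"]],[0,s["fy"],s["cy"]],[0,0,1.]])
    p=cv2.undistortPoints(np.array(uv,float).reshape(-1,1,2),K,np.array(s["D"],float)).reshape(-1,2)
    d=np.c_[p,np.ones(len(p))]@s["R"]; c=-s["R"].T@s["t"]; return c,d
def onz(s,uv,z):
    c,d=ray(s,uv); return c+d*((z-c[2])/d[:,2])[:,None]
def proj(s,X):
    K=np.array([[s["fx"],0,s["cx"]],[0,s["fy"],s["cy"]],[0,0,1.]])
    return cv2.projectPoints(np.array(X,float).reshape(-1,3),cv2.Rodrigues(s["R"])[0],s["t"],K,np.array(s["D"],float))[0].reshape(-1,2)
E
python3 - <<'E'
import cv2
a=cv2.imread("pics/top0.png")[140:220,280:440]; cv2.imwrite("pics/topc.png",cv2.resize(a,None,fx=5,fy=5,interpolation=cv2.INTER_CUBIC))
a=cv2.imread("pics/scene0.png")[150:290,280:460]; cv2.imwrite("pics/scenec.png",cv2.resize(a,None,fx=4,fy=4,interpolation=cv2.INTER_CUBIC))
E
```

```text
(no output)
```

View pics/topc.png

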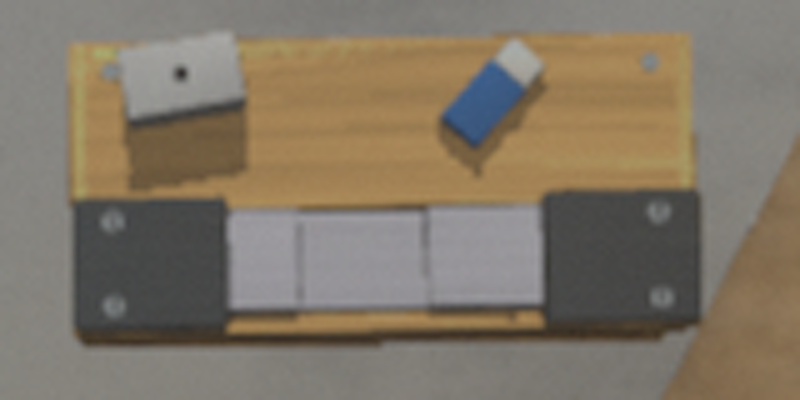

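View pics/scenec.png

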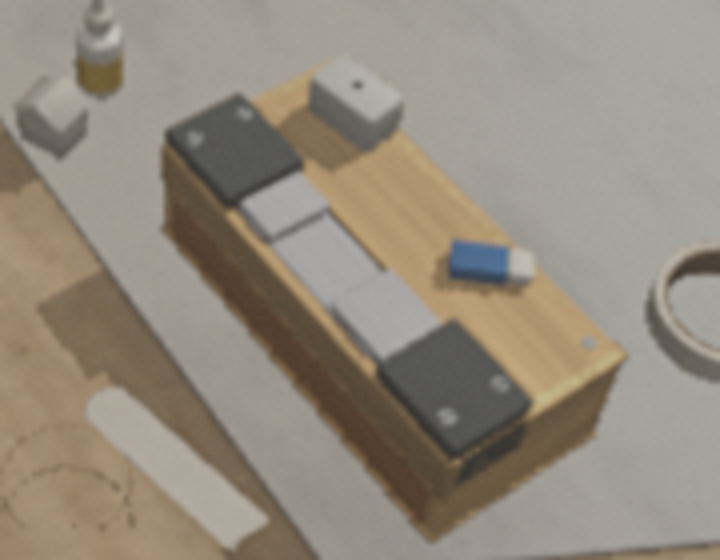

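```bash
python3 - <<'E'
from h import *
s=ctrl.snapshot("top"); o=np.array([280,140])
f=lambda L: np.array(L)/5.+o-0.4
np.set_printoptions(precision=4,suppress=True)
print("camera",-s["R"].T@s["t"])
L=onz(s,f([[75,200],[75,328],[699,190],[699,325]]),0.105);print("blocks LB LF RB RF\n",L)
B=onz(s,f([[229,209],[228,308],[542,204],[543,308]]),0.097);print("strip\n",B)
print("notch edges at top\n",onz(s,f([[300,258],[427,256]]),0.097),"\n",onz(s,f([[300,258],[427,256]]),0.088))
c=L.mean(0);d=(L[0]+L[1]-L[2]-L[3]);print(c,B.mean(0),np.degrees(np.arctan2(-d[0],d[1])),np.linalg.norm(d)/2)
S=ctrl.snapshot("scene");o=np.array([280,150])
g=lambda L: np.array(L)/4.+o-0.4
B2=onz(S,g([[302,170],[240,200],[443,318],[380,362]]),0.097);print("scene strip LB LF RB RF\n",B2,B2.mean(0))
print("blocks",onz(S,g([[240,93],[167,135],[532,402],[460,452]]),0.105))
print("notch left top edge (back, front), right",onz(S,g([[328,210],[272,240],[388,270],[332,306]]),0.097))
E
```

```text
camera [0.4931 0.3534 1.107 ]
blocks LB LF RB RF
 [[0.6235 0.4189 0.105 ]
 [0.5697 0.4178 0.105 ]
 [0.6318 0.1583 0.105 ]
 [0.5753 0.1581 0.105 ]]
strip
 [[0.6217 0.3544 0.097 ]
 [0.5798 0.3541 0.097 ]
 [0.6259 0.2227 0.097 ]
 [0.582  0.2219 0.097 ]]
notch edges at top
 [[0.6014 0.3242 0.097 ]
 [0.6031 0.2708 0.097 ]] 
 [[0.6024 0.3239 0.088 ]
 [0.6041 0.2701 0.088 ]]
[0.6001 0.2883 0.105 ] [0.6024 0.2883 0.097 ] 1.5317605092118254 0.26023793706306947
scene strip LB LF RB RF
 [[0.6232 0.3552 0.097 ]
 [0.58   0.3552 0.097 ]
 [0.628  0.2284 0.097 ]
 [0.5817 0.2233 0.097 ]] [0.6032 0.2905 0.097 ]
blocks [[0.6219 0.4189 0.105 ]
 [0.567  0.4131 0.105 ]
 [0.63   0.1576 0.105 ]
 [0.5795 0.1538 0.105 ]]
notch left top edge (back, front), right [[0.6186 0.3229 0.097 ]
 [0.5792 0.3216 0.097 ]
 [0.6221 0.2704 0.097 ]
 [0.5813 0.2667 0.097 ]]
```

Call:
{"method": "move_arm", "body": {"increments": [[[30,-30,0],0.05],[[30,-30,0],0.05],[[30,-30,0],0.05],[[30,-30,0],0.05],[[30,-30,0],0.05],[[30,-30,0],0.05],[[30,-30,0],0.03],[[20,-20,0],0]], "jaw": -1}}

```text
clock: 1.05
tool_pos: [0.4358, 0.4069, 0.2243]
orientation: [179.9, -0.0, 2.7]
force: [0.8, 0.2, 1.0]
opening: 0.0295
```

Call:
{"method": "move_arm", "body": {"increments": [[[28,-27,0],-0.02],[[28,-27,0],0],[[28,-27,0],0],[[28,-27,0],0],[[28,-27,0],0],[[22,-22,0],0],[[0,0,0],0],[[0,0,0],0]]}}

```text
clock: 1.85
tool_pos: [0.6057, 0.2384, 0.2237]
orientation: [179.9, 0.0, 1.2]
force: [0.2, 0.5, -0.2]
opening: 0.0008
```

Call:
{"method": "move_arm", "body": {"increments": [[[-2,8,-20],0],[[-1,0,-20],0],[[0,0,-20],0],[[0,0,-15],0],[[0,0,-10],0],[[0,0,-5],0],[[0,0,0],0],[[0,0,0],0]]}}

```text
clock: 2.65
tool_pos: [0.6, 0.2514, 0.1328]
orientation: [180.0, -0.1, 1.5]
force: [-0.9, 0.2, 0.0]
opening: 0.0005
```

```bash
python3 - <<'E'
from h import *
for n,(a,b,c,d),k in (("top",(120,230,280,440),5),("scene",(130,290,280,460),4),("wrist",(0,400,0,640),1)):
    s=ctrl.snapshot(n); cv2.imwrite(f"pics/{n}1.png",cv2.resize(s["color"][a:b,c:d,::-1],None,fx=k,fy=k,interpolation=cv2.INTER_CUBIC))
o=ctrl.get_obs();print(o["tool_pos"],o["orientation"],o["force"])
E
```

```text
[0.60022505 0.25125693 0.13303273] [-1.79988553e+02 -1.67041155e-01  1.50239080e+00] [ 0.06824628 -0.8073252   0.39174093]
```

View pics/scene1.png

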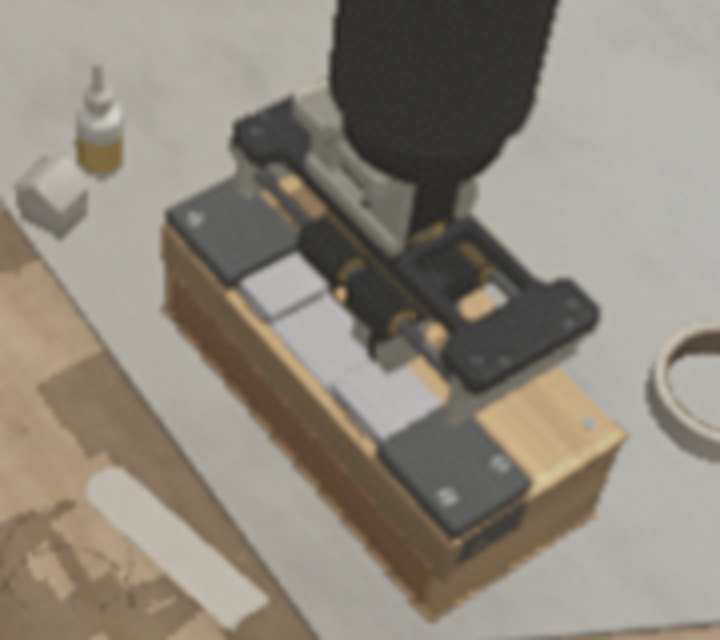

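View pics/wrist1.png

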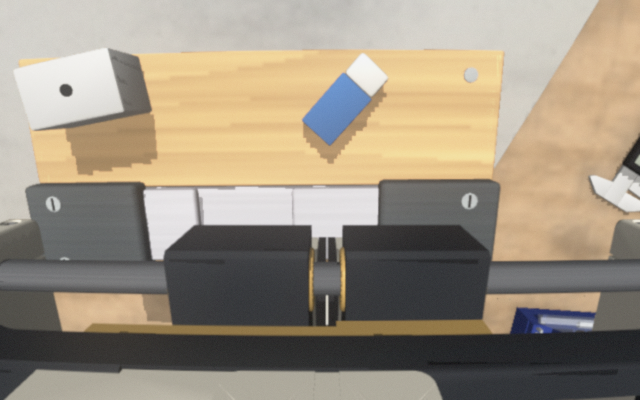

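```bash
python3 - <<'E'
from h import *
np.set_printoptions(precision=4,suppress=True)
s=ctrl.snapshot("wrist"); cv2.imwrite("pics/wristc.png",cv2.resize(s["color"][170:270,130:400,::-1],None,fx=2.9,fy=2.9,interpolation=cv2.INTER_CUBIC))
print(onz(s,[[146,187],[200,187],[294,187],[379,186]],0.097))
print("project fingertip",proj(s,[ctrl.get_obs()["tool_pos"]]))
E
```

```text
[[0.623  0.353  0.097 ]
 [0.6238 0.3221 0.097 ]
 [0.6251 0.2695 0.097 ]
 [0.6269 0.2224 0.097 ]]
project fingertip [[325.7854 254.902 ]]
```

View pics/wristc.png

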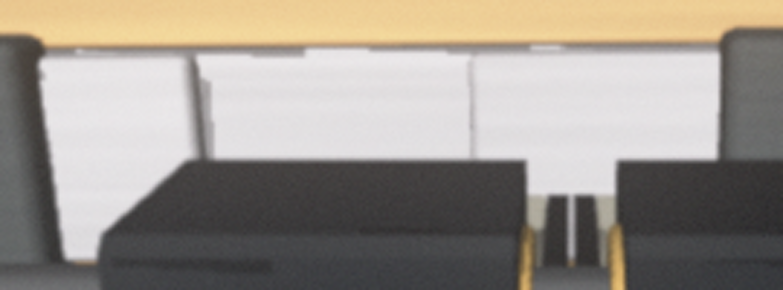

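Call:
{"method": "move_arm", "body": {"increments": [[[3,-4,0],0],[[0,0,-10],0],[[0,0,-10],0],[[0,0,-6],0],[[0,0,-3],0],[[0,0,-1],0],[[0,0,0],0],[[0,0,0],0]]}}

```text
clock: 3.65
tool_pos: [0.6035, 0.2462, 0.1001]
orientation: [180.0, -0.1, 1.4]
force: [-0.0, -1.0, 0.5]
opening: 0.0003
```

Call:
{"method": "move_arm", "body": {"increments": [[[0,0,-1.5],0],[[0,0,-1],0],[[0,0,-1],0],[[0,0,-1],0],[[0,0,-0.5],0],[[0,0,0],0],[[0,0,0],0],[[0,0,0],0]]}}

```text
clock: 4.45
tool_pos: [0.6039, 0.2466, 0.0967]
orientation: [-179.9, -0.3, 1.5]
force: [-1.0, -0.1, 2.1]
opening: 0.0004
```

Call:
{"method": "move_arm", "body": {"increments": [[[0,0,-1],0],[[0,0,-1],0],[[0,0,-0.5],0],[[0,0,-0.5],0],[[0,0,0],0],[[0,0,0],0],[[0,0,0],0],[[0,0,0],0]]}}

```text
clock: 5.25
tool_pos: [0.604, 0.2466, 0.0946]
orientation: [-179.9, -0.3, 1.5]
force: [-2.4, -0.5, 4.4]
opening: 0.0004
```

```bash
python3 - <<'E'
from h import *
o=ctrl.get_obs();print(o["tool_pos"],o["orientation"],o["force"])
for n,(a,b,c,d),k in (("scene",(150,270,310,440),5),):
    s=ctrl.snapshot(n); cv2.imwrite(f"pics/{n}2.png",cv2.resize(s["color"][a:b,c:d,::-1],None,fx=k,fy=k,interpolation=cv2.INTER_CUBIC))
o=ctrl.get_obs();print(o["tool_pos"],o["orientation"],o["force"])
E
```

```text
[0.60396999 0.24658312 0.09460554] [-179.94247138   -0.28850166    1.50202774] [-2.41401984 -0.48332682  4.39521122]
[0.60394878 0.2466033  0.09459389] [-179.94223017   -0.28751262    1.50287075] [-1.98196678 -0.54774979  4.68123312]
```

View pics/scene2.png

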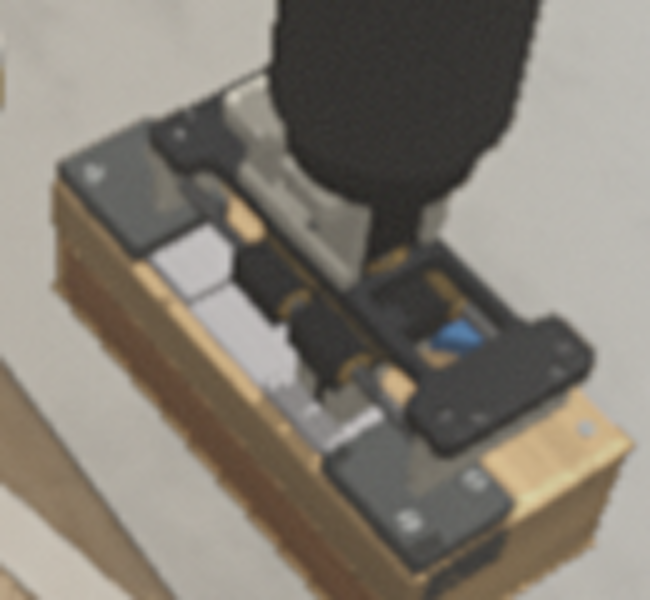

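Call:
{"method": "move_arm", "body": {"increments": [[[0,2,0],0],[[0,3,0],0],[[0,3,0],0],[[-0.5,3,0],0],[[0,3,0],0],[[0,3,0],0],[[-0.5,3,0],0],[[0,0,0],0]]}}

```text
clock: 6.1
tool_pos: [0.604, 0.2672, 0.0948]
orientation: [180.0, -0.4, 1.5]
force: [-0.3, -2.4, 3.4]
opening: 0.0001
```

Call:
{"method": "move_arm", "body": {"increments": [[[0,3,-0.2],0],[[0,3,0],0],[[-0.5,3,0],0],[[0,3,0],0],[[-0.5,3,0],0],[[0,3,0],0],[[0,2,0],0],[[0,0,0],0]]}}

```text
clock: 6.9
tool_pos: [0.6023, 0.2903, 0.0933]
orientation: [-179.9, -0.3, 1.5]
force: [0.2, -0.2, -0.8]
opening: 0.0003
```

Call:
{"method": "move_arm", "body": {"increments": [[[0,3,0],0],[[0,2.5,-1],0],[[0,1,-1.5],0],[[0,0,-1],0],[[0,0,-1],0],[[0,0,-1],0],[[0,0,0],0],[[0,0,0],0]]}}

```text
clock: 7.7
tool_pos: [0.6018, 0.2978, 0.0869]
orientation: [-179.9, -0.3, 1.5]
force: [-0.2, -0.9, 1.4]
opening: 0.0007
```

Call:
{"method": "move_arm", "body": {"increments": [[[0,0,-0.8],0],[[0,0,-0.8],0],[[0,0,-0.8],0],[[0,0,-0.8],0],[[0,0,-0.8],0],[[0,0,-0.8],0],[[0,0,0],0],[[0,0,0],0]]}}

```text
clock: 8.5
tool_pos: [0.6018, 0.2978, 0.0826]
orientation: [-179.9, -0.3, 1.5]
force: [-1.2, 0.4, 2.2]
opening: 0.0006
```

Call:
{"method": "move_arm", "body": {"increments": [[[0,0,-0.8],0],[[0,0,-0.8],0],[[0,0,-0.8],0],[[0,0,-0.5],0],[[0,0,-0.5],0],[[0,0,0],0],[[0,0,0],0],[[0,0,0],0]]}}

```text
clock: 9.3
tool_pos: [0.6018, 0.2978, 0.0804]
orientation: [-179.9, -0.3, 1.5]
force: [-2.1, 0.0, 4.6]
opening: 0.0002
```

```bash
python3 - <<'E'
from h import *
for n,(a,b,c,d),k in (("scene",(150,290,300,440),4),):
    s=ctrl.snapshot(n); cv2.imwrite(f"pics/{n}3.png",cv2.resize(s["color"][a:b,c:d,::-1],None,fx=k,fy=k,interpolation=cv2.INTER_CUBIC))
E
```

```text
(no output)
```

View pics/scene3.png

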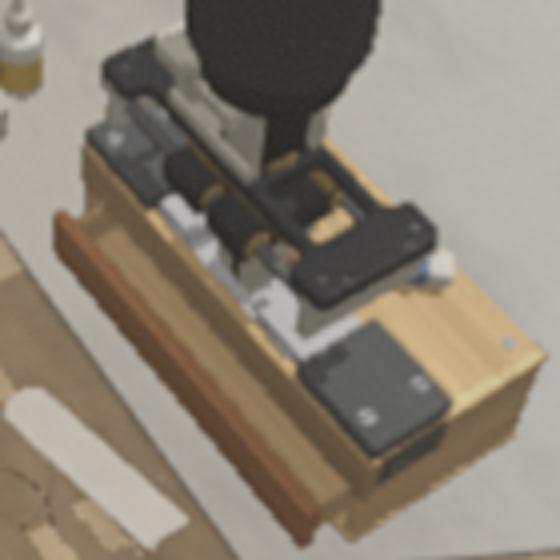

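Call:
{"method": "move_arm", "body": {"increments": [[[0,0,-0.8],0],[[0,0,-0.6],0],[[0,0,-0.6],0],[[0,0,-0.6],0],[[0,0,0],0],[[0,0,0],0],[[0,0,0],0],[[0,0,0],0]]}}

```text
clock: 10.15
tool_pos: [0.6017, 0.2978, 0.0804]
orientation: [-179.9, -0.4, 1.6]
force: [-0.9, 0.2, 5.3]
opening: 0.001
```

Call:
{"method": "move_arm", "body": {"increments": [[[0,0,-1],0],[[0,0,-1.2],0],[[0,0,-1.4],0],[[0,0,-1.4],0],[[0,0,-1.4],0],[[0,0,-1.4],0],[[0,0,-1.4],0],[[0,0,-1.4],0]]}}

```text
clock: 10.95
tool_pos: [0.6018, 0.2978, 0.0802]
orientation: [-179.9, -0.6, 1.8]
force: [-6.7, -0.8, 13.8]
opening: 0.0003
```

Call:
{"method": "move_arm", "body": {"increments": [[[0,0,2],0],[[0,0,4],0],[[0,0,6],0],[[0,0,10],0],[[0,0,20],0],[[0,0,20],0],[[0,0,20],0],[[0,0,20],0]]}}

```text
clock: 11.75
tool_pos: [0.6004, 0.2963, 0.1834]
orientation: [179.9, -0.3, 1.7]
force: [0.5, 0.5, -0.1]
opening: 0.0003
```

Call:
{"method": "move_arm", "body": {"increments": [[[-25,25,5],0],[[-30,30,5],0],[[-30,30,0],0],[[-30,30,0],0],[[-30,30,0],0],[[-20,20,0],0],[[0,0,0],0],[[0,0,0],0]]}}

```text
clock: 12.55
tool_pos: [0.4319, 0.4677, 0.2037]
orientation: [-179.7, -0.8, 1.6]
force: [-0.2, 0.2, 0.5]
opening: 0.0006
```

```bash
python3 - <<'E'
from h import *
np.set_printoptions(precision=4,suppress=True)
for n,(a,b,c,d),k in (("top",(140,220,280,440),5),("scene",(150,290,280,460),4)):
    s=ctrl.snapshot(n); cv2.imwrite(f"pics/{n}4.png",cv2.resize(s["color"][a:b,c:d,::-1],None,fx=k,fy=k,interpolation=cv2.INTER_CUBIC))
o=ctrl.get_obs();print(o["tool_pos"],o["force"],o["clock"])
E
```

```text
[0.4326 0.4669 0.2035] [-0.4915 -0.4951  0.166 ] 12.65
```

View pics/top4.png

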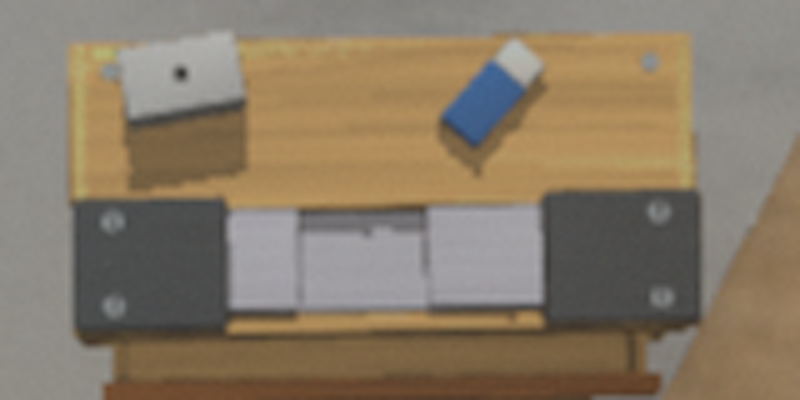

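View pics/scene4.png

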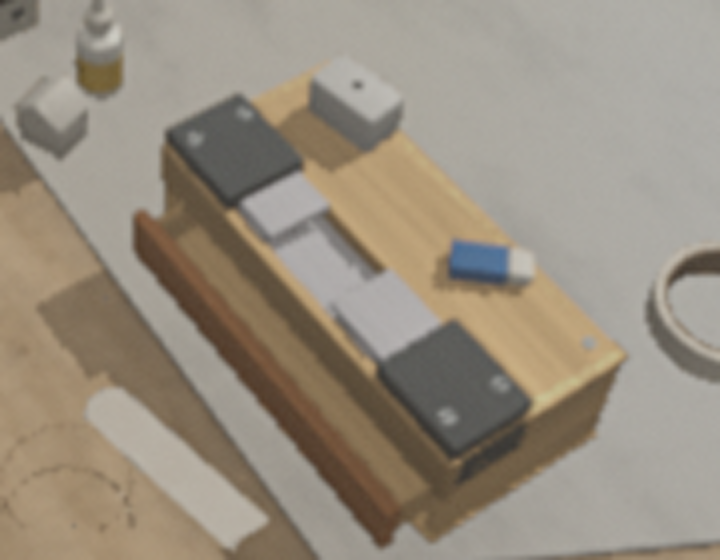

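```bash
python3 -c "
from plant import ctrl
print(ctrl.close_job(), ctrl.get_obs()['clock'])"
```

```text
the job is handed in; nothing more can be done
the job is handed in; nothing more can be done
```

The drawer is open, the hand is clear of everything, and the job is handed in, at about 12.7 s of the 48 s allowed.

- **Stroke:** I shut the gripper and set the fingertip down at the right end of the strip. Pressing it about 2.4 mm (3.4–4.7 N), I stroked left until the force fell to zero in the notch. The notch middle is at about y = 0.297 m.
- **Key:** I pressed it in small steps to tip z = 0.080 m. Raising the force to about 14 N, well over the 5 N the key needs, moved it only another 0.2 mm, so it is at its stop.
- **Hand away:** I lifted straight up and moved off. The force readings went back to noise level.

**Last checks:** the final top and scene pictures show the drawer out and the key sunk. The weight and eraser are where they were in both pictures. The bottle and house look unmoved in the scene picture.

**Not checked:** I did not measure the drawer's travel in mm; I judged it from the key reaching its stop and from the pictures. The marker was outside the final close-ups, but the arm never went near it. No check failed or disagreed.

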